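# Stack the empty parts tote on the filled one, turned end for end

## Robot

A 6-joint arm with a two-finger parallel gripper is mounted at the origin on a cart in front of the work surface, level with it; the furniture and walls round the work are solid. World frame = base frame: x ahead of the robot, y to its left, z up, the work surface at z = 0. Lengths are in m, angles in rad, forces in N, time in s.
With the tool pointing down it reaches from about 0.225 to 0.875 m from the base axis. Payload 3.4 kg.
Tool frame: the origin (TCP) lies at the very end of the fingers, on their centre line; the grasp point (between the pads) lies 19 mm behind it; z points along the fingers, y is the direction in which the jaws open and shut (so a half turn about z gives the same grasp; the last joint's range is limited). The gripper opens to 85 mm and grips with 20 to 120 N. Pads are 22 mm wide; open, the fingers measure 114 mm over their backs; the gripper's body (76 mm by 85 mm) begins 54 mm behind the grasp point. The pads swing forward as they close: fully open they stand 13 mm farther back than shut.
Start: joints at [-1.247, 0.276, 1.505, -0, 1.361, -0.121], TCP at [0.247, -0.519, 0.231] pointing down, gripper open.
Joint ranges: [-2.89, 2.89], [-0.75, 2.08], [0.22, 2.7], [-1.18, 4.32], [0.11, 2.71], [-2.7, 2.7]. Speed limits (rad/s): [2.57, 2.57, 3.14, 3.14, 3.14, 3.14].

## Interface

Orientations are given as a unit quaternion [w, x, y, z].
In Python, from rig import manip gives the robot as it stands. The module is installed in compiled form; this text tells all that it offers.
- The arm moves only by the tool carry_out, never from a script. Its argument "moves" is one flat list of numbers, 5 for each row, row after row: the opening in per cent of the stroke, from 0 (shut) to 100 (fully open), then the shift along the world's x, y, z in cm, then the turn about the world's z in rad. A call has exactly 10 rows; each row shifts and turns the commanded pose from where the row before left it; what a row does not reach is not made up. A row lasts 1/10 s, in which the tool goes at most 50 mm and 8.59 degrees, less where a joint would pass 70% of its speed; a pose out of reach is approached as far as the arm can. A call is refused whole if a number of a shift passes 5 or a number of a turn 0.15, either way. A call with a gripper value outside its range is refused whole. The fingers move at their own pace and stop on an object; "squeeze" is the grip in N (left out, the last holds). Time passes only in rows, so rows that do not move let the fingers close, or fill a call up. It gives the time, the measured TCP pose, the force and the opening at its end, in the units of the state.
- manip.get_state(): the state, without advancing time (a new reading comes with each control period).
- manip.get_image(name): name is "scene" or "top" or "wrist"; returns the picture (384x512x3 uint8, red, green, blue); there is no depth.
- manip.camera_info(name): a dict with "fov_y" (degrees; the focal length in pixels is half the picture's height over the tangent of half this angle, whatever the lens; pixels are square), "cx", "cy" (the principal point, pixels), "rvec" (rotation vector, rad) and "tvec" (3), from world to camera coordinates, as OpenCV has them; the wrist camera has in their place "hand_eye" (4x4, takes a point from camera to tool coordinates, whose origin is the TCP and whose axes are the flange's). Camera axes: x right, y down, z forward; pixel columns grow to the right and rows downward; lengths in m; the calibration is good to about 2 mm. A picture is of the moment at which its call begins: read the wrist's pose just before it. camera_info takes no time and is no camera call.
- manip.sign_off(): hands the job in, once; it reports no verdict.
The state is a dict: "clock": time; "qpos": joint angles; "qd": joint speeds; "effort": joint torques, N m; "position": TCP position; "ee_rot": TCP orientation; "contact_force": force on the tool from outside, world axes, zero at the start; "moment": the same for the moment, N m; "width": finger opening in m.
Only numpy, scipy, OpenCV 4.12 (cv2) and the standard library are available. Lean on these libraries where they do the work, as an engineer would, in place of code of your own. Each camera call takes 0.05 s, during which the arm holds its last target. There are 200 camera calls.

## Task

Stack the empty parts tote on the tote that holds the pipe fittings. The two stand facing the same way, and like that the upper one would sink in and sit on the fittings: turn it end for end, so that its feet stand on the saddles inside the rim of the other and the two interlock, square and level. Leave the fittings in their tote, the filled tote standing on the bench, and the flux tin, tape measure and hemp reel where they are.

Things in the scene. Friction and masses are not known exactly. Their poses are not given: they have to be found in the camera images.
- empty_tote_mid (a point): Empty grey plastic stack-and-nest tote, 0.1-0.2 kg, 173 mm long (x), 63 wide (y), 66 high, open top, wall 2. Upper part, 38-66 mm above its underside, is an upright flat skirt 173 x 63 mm: grip across the 63 mm. Below it tapers to 160 x 50 mm at the underside. Point: its centre, 33 mm above the underside; x along its length to the end with the small white blank card holder, z up
- full_tote: Tote of the same shape and size with the fittings in it. Origin: centre of its underside; x along its length to the end with the white card holder, z up. In both totes the +x end wall has one projecting lobe in the middle of its lower body and a recess either side; the -x end the reverse: a lobe at each corner, a recess in the middle. The lobes' undersides are the feet
- full_tote_rim (a point): Centre of the filled tote's open top, level with its rim, 66 mm above its underside. Inside, 8 mm below the rim, a saddle (ledge) lies over each recess. A tote centred here with x axes opposed lands its feet on them: underside 8 mm below this point, about 4 mm play all round. With x axes the same way it nests: 38 mm below this point, or on the fittings
- nipple: grey steel threaded pipe nipple, 27 mm diameter, 70 mm long, lying loose along the filled tote; origin at its underside as it lay at the start
- nut: grey steel hexagon pipe nut, 41 x 47 x 18 mm, lying flat in the filled tote; origin at the centre of its underside
- flux_tin: bystander: round blue tin, 77 mm diameter, 39 mm high, on the bench at the left; origin at the centre of its underside
- tape_measure: bystander: yellow and black tape measure, 68 x 72 x 34 mm, on the bench at the right; origin at the centre of its underside
- hemp_reel: bystander: reel of pale hemp with red end discs, 61 mm diameter, 56 mm high, standing upright on the bench beyond the totes; origin at the centre of its underside
Not all that is in view belongs to the job. Leave any orange or yellow look-alike of the part that bears empty_tote_mid alone.

How it is judged:
At the end, for the whole second after the job is handed in: Empty tote seated turned end for end on the filled tote: centre within 7 mm in x and y and 87 to 95 mm above the filled tote's origin, long axes in line within 0.1 rad, z axes within 0.04; filled tote on the bench (6 mm) and upright (0.04 rad), both fittings inside it; all released (x of empty_tote_mid in the frame of full_tote between -0.007 and 0.007 m and y of empty_tote_mid in the frame of full_tote between -0.007 and 0.007 m and z of empty_tote_mid in the frame of full_tote between 0.087 and 0.095 m and angle between the x axis of empty_tote_mid and the x axis of full_tote, either way round below 0.1 rad and angle between the z axis of empty_tote_mid and the z axis of full_tote, either way round below 0.04 rad and angle between full_tote's own z axis and vertical below 0.04 rad and height (world z) of full_tote below 0.006 m and x of nipple in the frame of full_tote between -0.075 and 0.075 m and y of nipple in the frame of full_tote between -0.03 and 0.03 m and z of each of nipple, nut in the frame of full_tote below 0.045 m and x of nut in the frame of full_tote between -0.075 and 0.075 m and y of nut in the frame of full_tote between -0.03 and 0.03 m); the robot touches nothing.
It fails at once if the flux tin is pushed more than 4 cm from its place (distance of flux_tin from where it was at the start of the episode above 0.04 m).
It fails at once if the tape measure is pushed more than 4 cm from its place (distance of tape_measure from where it was at the start of the episode above 0.04 m).
It fails at once if the hemp reel is pushed more than 4 cm from its place (distance of hemp_reel from where it was at the start of the episode above 0.04 m).
It also fails if it takes over 42 s, if anything falls off the work surface, if the arm or the gripper's body presses on something with over 40 N, if the wrist force passes 120 N, or if a joint passes its speed limit or range.

## Working session

There is one attempt and no reset: what is moved stays moved. The work goes in short steps, Python scripts to look and compute and a tool call to move; the robot and the scene stay as the last step left them, time stands still between calls to the robot, and variables do not carry over. Pictures are saved under pics/ and viewed, about 8 in all and at most 12, crops included, and the job is handed in when it is done.

Besides the shell and the picture viewer there is one more tool, called after "Emit:" as a command line: name --argument value ..., lists and objects as JSON in quotes. carry_out: Moves the arm, as the interface text tells. Its arguments: {"type":"object","properties":{"moves":{"type":"array","items":{"type":"number"}},"squeeze":{"type":"number"}},"required":["moves"]}

```bash
mkdir -p pics
cat > h.py <<'E'
from rig import manip
import numpy as np, cv2
def cam(n):
    c=manip.camera_info(n); f=192/np.tan(np.radians(c['fov_y'])/2)
    K=np.array([[f,0,c['cx']],[0,f,c['cy']],[0,0,1]])
    if 'rvec' in c:
        R=cv2.Rodrigues(np.array(c['rvec'],float))[0]; t=np.array(c['tvec'],float).ravel()
        return K,R,t,c
    s=manip.get_state(); w,x,y,z=s['ee_rot']
    from scipy.spatial.transform import Rotation as Ro
    T=np.eye(4); T[:3,:3]=Ro.from_quat([x,y,z,w]).as_matrix(); T[:3,3]=s['position']
    M=np.linalg.inv(T@np.array(c['hand_eye']))
    return K,M[:3,:3],M[:3,3],c
def ray(C,uv,z):
    K,R,t=C[:3]; d=R.T@np.linalg.inv(K)@np.array([uv[0],uv[1],1.]); o=-R.T@t
    return o+d*(z-o[2])/d[2]
def proj(C,p):
    K,R,t=C[:3]; q=K@(R@np.array(p,float)+t); return q[:2]/q[2]
def save(n,f,crop=None,k=1):
    im=manip.get_image(n)[:,:,::-1].copy(); cv2.imwrite('pics/raw_'+f,im)
    if crop: im=im[crop[1]:crop[3],crop[0]:crop[2]]
    cv2.imwrite('pics/'+f,cv2.resize(im,None,fx=k,fy=k,interpolation=cv2.INTER_CUBIC))
E
python3 - <<'E'
from h import *
a=manip.get_image('scene')[:,:,::-1];b=manip.get_image('top')[:,:,::-1]
cv2.imwrite('pics/scene0.png',a);cv2.imwrite('pics/top0.png',b)
for n in('scene','top','wrist'):print(manip.camera_info(n))
print(manip.get_state())
E
```

```text
{'fov_y': 56.25703595000209, 'cx': 257.5175573300211, 'cy': 194.29841761395582, 'rvec': array([ 2.03080712, -1.10480717,  0.49156832]), 'tvec': array([-0.29751819,  0.34367178,  0.93460912])}
{'fov_y': 55.92439050448792, 'cx': 252.44982949253279, 'cy': 192.6567291820214, 'rvec': array([ 2.1316322 , -2.16871137,  0.09314135]), 'tvec': array([0.03496388, 0.54838301, 0.94651104])}
{'fov_y': 60.98088064851031, 'cx': 259.5719048718296, 'cy': 190.3603863405441, 'hand_eye': array([[ 3.54990567e-05, -9.46390422e-01, -3.23025026e-01,
         8.26681252e-02],
       [ 9.99999903e-01,  1.75046013e-04, -4.02949636e-04,
         3.16686838e-04],
       [ 4.37891919e-04, -3.23024981e-01,  9.46390337e-01,
        -1.42711794e-01],
       [ 0.00000000e+00,  0.00000000e+00,  0.00000000e+00,
         1.00000000e+00]])}
{'clock': 0.1, 'qpos': array([-1.24700734e+00,  2.76544730e-01,  1.50599653e+00,  2.14866730e-06,
        1.36070071e+00, -1.20999894e-01]), 'qd': array([ 0.00125527, -0.00170559, -0.00349772,  0.00060492, -0.00035856,
        0.00066765]), 'effort': array([ 1.83246433e-03, -4.17699444e+01, -2.46404976e+01, -1.01026803e-04,
        5.80021981e-03,  2.96534019e-06]), 'position': array([ 0.24725084, -0.5186121 ,  0.23052279]), 'ee_rot': array([-8.20533512e-04,  9.75371833e-01,  2.20565427e-01, -8.24279650e-05]), 'contact_force': array([-0.3554688, -0.8345563, -0.5112879]), 'moment': array([ 0.01634965, -0.0380781 ,  0.00330608]), 'width': 0.08522888543486942}
```

View pics/top0.png

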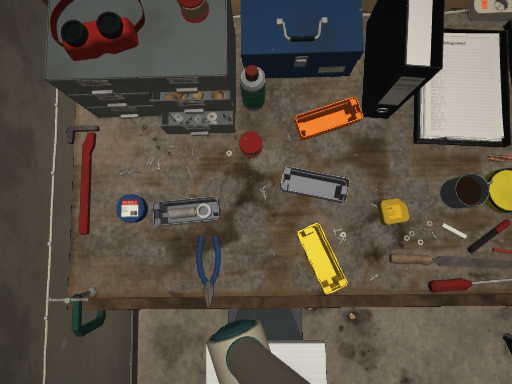

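View pics/scene0.png

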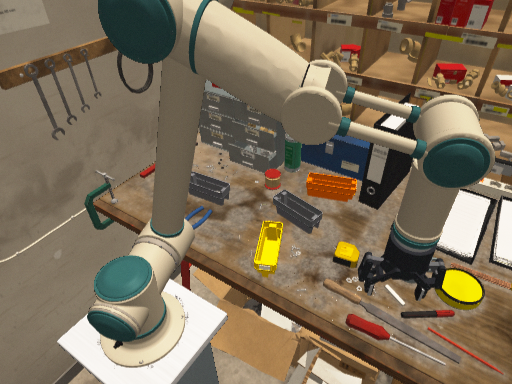

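In the top view the candidates are the grey empty tote (315,184), the grey tote with fittings (187,211), and the orange (329,118) and yellow (322,258) look-alikes. I choose the grey one at (315,184) and will check it in a crop.

Run:
```python
from h import *
b=cv2.imread('pics/top0.png')
r=lambda x:cv2.resize(x,None,fx=6,fy=6,interpolation=cv2.INTER_CUBIC)
cv2.imwrite('pics/c1.png',np.vstack([r(b[160:208,270:360])[:, :],r(b[188:236,142:232])]))
C=cam('top')
print(-C[1].T@C[2])
for uv,z in [((315,184),.066),((187,211),.066),((250,144),.05),((131,208),.04),((394,211),.034),((329,118),.066),((322,258),.066),((250,85),0.1)]: print(uv,ray(C,uv,z).round(3))
```

```text
[4.37960660e-01 1.83210410e-04 1.00300547e+00]
(315, 184) [ 0.565 -0.139  0.066]
(187, 211) [0.5   0.196 0.066]
(250, 144) [0.679 0.03  0.05 ]
(131, 208) [0.513 0.353 0.04 ]
(394, 211) [ 0.493 -0.349  0.034]
(329, 118) [ 0.741 -0.182  0.066]
(322, 258) [ 0.374 -0.15   0.066]
(250, 85) [0.823 0.026 0.1  ]
```

View pics/c1.png

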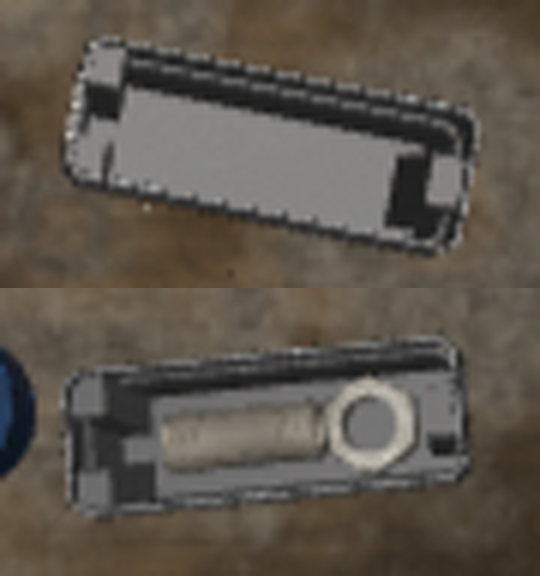

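The crop confirms it. The upper tote is empty and grey, with its corner saddles and so its +x end at the left. The lower tote holds the nipple and the nut and also has its +x end at the left. The last joint can't make the half turn in one grasp because of its range, so I'll do it in two, re-gripping between.

Run:
```python
from h import *
C=cam('top')
for n,o,q in [('empty',(270,160),[(93,38),(478,108),(448,253),(65,182)]),('full',(142,188-48),[(68,370),(460,336),(468,478),(80,515)])]:
    P=np.array([ray(C,(o[0]+x/6,o[1]+y/6),.066) for x,y in q])
    d=(P[0]+P[3]-P[1]-P[2])/2; w=(P[0]+P[1]-P[2]-P[3])/2
    print(n,P.mean(0).round(4),'L',np.linalg.norm(d),'W',np.linalg.norm(w),'yaw +x',np.degrees(np.arctan2(d[1],d[0])),np.degrees(np.arctan2(w[1],w[0])))
```

```text
empty [ 0.5642 -0.1387  0.066 ] L 0.16820961268096782 W 0.06468235922012922 yaw +x 78.31078965809651 -13.17303411620848
full [0.5007 0.1966 0.066 ] L 0.17073212057215154 W 0.06266104193767655 yaw +x 94.18640595513695 4.291449341041794
```

Emit:
carry_out --moves '[100, 3.1, 3.8, 0, 0.092, 100, 3.1, 3.8, 0, 0.092, 100, 3.1, 3.8, 0, 0.092, 100, 3.2, 3.8, 0, 0.092, 100, 3.2, 3.8, 0, 0.092, 100, 3.2, 3.8, 0, 0.092, 100, 3.2, 3.8, 0, 0.092, 100, 3.2, 3.8, 0, 0.092, 100, 3.2, 3.8, 0, 0.092, 100, 3.2, 3.8, 0, 0.092]' --squeeze 40

```text
clock: 1.1
position: [0.5652, -0.1372, 0.231]
ee_rot: [-0.0, 0.775, 0.632, -0.0]
contact_force: [0.4, 0.3, 1.0]
width: 0.0853
```

Run:
```python
from h import *
s=manip.get_state();print(s['clock'],s['position'],s['ee_rot'],s['contact_force'])
np.savez('w1.npz',*[np.array(x) for x in cam('wrist')[:3]])
save('wrist','w1.png')
C=cam('wrist');a=np.radians(78.3);e=np.array([np.cos(a),np.sin(a)]);f=np.array([-e[1],e[0]])
for i,j in((1,1),(1,-1),(-1,-1),(-1,1)):print(proj(C,np.r_[np.array([.5642,-.1387])+i*.0865*e+j*.0315*f,.066]))
```

```text
1.1 [ 0.56521276 -0.13722819  0.2309889 ] [-1.32171009e-04  7.74787797e-01  6.32221315e-01 -2.47226665e-04] [0.42322031 0.31574985 0.99023963]
[220.04689373  86.82560228]
[289.97256928  87.49315705]
[283.74059638 257.2327571 ]
[224.74748086 256.85629541]
```

View pics/w1.png

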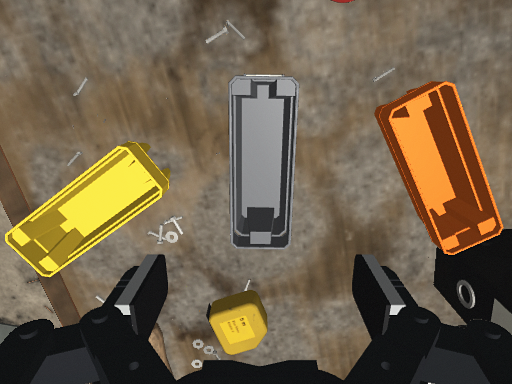

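The wrist view shows the grey empty tote with rim corners at about (230,77), (298,77), (291,247) and (232,247). The white card holder is at its top end (+y), as expected.

Run:
```python
from h import *
z=np.load('w1.npz');C=[z[k] for k in z]
P=np.array([ray(C,q,.066) for q in[(230,77),(298,77),(291.5,247),(232,247)]])
d=(P[0]+P[1]-P[2]-P[3])/2;w=(P[1]+P[2]-P[0]-P[3])/2
print(P.mean(0),np.linalg.norm(d),np.linalg.norm(w),np.degrees([np.arctan2(d[1],d[0]),np.arctan2(w[1],w[0])]))
s=manip.get_state();w_,x,y,_=s['ee_rot'];print('tool x yaw',np.degrees(2*np.arctan2(y,x)),s['position'])
```

```text
[ 0.5677066  -0.13836278  0.066     ] 0.17016354518224977 0.06182725277121073 [ 77.87865195 -11.5496744 ]
tool x yaw 78.82305674412989 [ 0.57049109 -0.13046664  0.23075849]
```

Emit:
carry_out --moves '[100, 0, 0, 0, 0, 100, 0.3, 0, -2, -0.015, 100, 0, 0, -3, 0, 100, 0, 0, -3, 0, 100, 0, 0, -3, 0, 100, 0, 0, -2, 0, 100, 0, 0, -1, 0, 100, 0, 0, 0, 0, 100, 0, 0, 0, 0, 100, 0, 0, 0, 0]'

```text
clock: 2.15
position: [0.5683, -0.1397, 0.0927]
ee_rot: [0.001, 0.781, 0.625, 0.001]
contact_force: [0.5, 0.4, -0.2]
width: 0.0857
```

Emit:
carry_out --moves '[100, 0, 0.1, -2.2, 0.01, 100, 0, 0, -2.2, 0, 100, 0, 0, -1.6, 0, 100, 0, 0, -0.5, 0, 100, 0, 0, 0, 0, 0, 0, 0, 0, 0, 0, 0, 0, 0, 0, 0, 0, 0, 0, 0, 0, 0, 0, 0, 0, 0, 0, 0, 0, 0]'

```text
clock: 3.15
position: [0.5685, -0.1385, 0.0278]
ee_rot: [0.001, 0.778, 0.629, 0.001]
contact_force: [-0.5, -0.5, 6.2]
width: 0.0622
```

Emit:
carry_out --moves '[0, 0, 0, 2, 0, 0, 0, 0, 3, -0.1, 0, 0.2, 0, 3, -0.14, 0, 0.2, 0, 0, -0.14, 0, 0.2, 0, 0, -0.14, 0, 0.2, 0, 0, -0.14, 0, 0, 0, 0, -0.14, 0, 0, 0, 0, -0.14, 0, 0, 0, 0, -0.14, 0, 0, 0, 0, -0.14]'

```text
clock: 4.15
position: [0.5751, -0.138, 0.1061]
ee_rot: [-0.0, 0.998, 0.067, -0.0]
contact_force: [0.2, 0.1, -1.3]
width: 0.0625
```

Emit:
carry_out --moves '[0, 0, 0, 0, -0.14, 0, 0, 0, 0, -0.07, 0, 0, 0, -2.5, 0, 0, 0, 0, -2.5, 0, 0, 0, 0, -1.8, 0, 0, 0, 0, -0.7, 0, 0, 0, 0, -0.3, 0, 0, 0, 0, 0, 0, 0, 0, 0, 0, 0, 0, 0, 0, 0, 0]'

```text
clock: 5.15
position: [0.5762, -0.1384, 0.0292]
ee_rot: [0.0, 0.999, -0.035, 0.001]
contact_force: [0.1, -0.1, -0.7]
width: 0.0623
```

Emit:
carry_out --moves '[0, 0, 0, -0.15, 0, 0, 0, 0, 0, 0, 100, 0, 0, 0, 0, 100, 0, 0, 0, 0, 100, 0, 0, 0, 0, 100, 0, 0, 2, 0, 100, 0, 0, 3, 0, 100, 0, 0, 3, 0, 100, 0, 0, 2, 0.1, 100, 0, 0, 0, 0.14]'

```text
clock: 6.15
position: [0.5776, -0.1388, 0.1303]
ee_rot: [0.001, 0.996, 0.087, 0.003]
contact_force: [0.3, 0.3, -0.2]
width: 0.0854
```

Emit:
carry_out --moves '[100, 0, 0, 0, 0.145, 100, 0, 0, 0, 0.145, 100, 0, 0, 0, 0.145, 100, 0, 0, 0, 0.145, 100, 0, 0, 0, 0.145, 100, 0, 0, 0, 0.145, 100, 0, 0, 0, 0.145, 100, 0, 0, 0, 0.145, 100, 0, 0, 0, 0.145, 100, 0, 0, 0, 0.145]'

```text
clock: 7.15
position: [0.5752, -0.138, 0.1266]
ee_rot: [-0.0, 0.687, 0.726, -0.0]
contact_force: [-0.3, 0.1, 0.0]
width: 0.0851
```

Emit:
carry_out --moves '[100, 0, 0, 0, 0.145, 100, 0, 0, 0, 0.145, 100, 0, 0, 0, 0.145, 100, 0, 0, 0, 0.145, 100, 0, 0, 0, 0.145, 100, 0, 0, 0, 0.145, 100, 0, 0, 0, 0.145, 100, 0, 0, 0, 0.145, 100, 0, 0, 0, 0.145, 100, 0, 0, 0, 0]'

```text
clock: 8.15
position: [0.5753, -0.1381, 0.1266]
ee_rot: [-0.0, 0.108, 0.994, 0.0]
contact_force: [-0.2, -0.4, 0.0]
width: 0.0852
```

Run:
```python
from h import *
s=manip.get_state();C=cam('wrist');np.savez('w2.npz',*[np.array(x) for x in C[:3]])
save('wrist','w2.png');print(s['clock'],s['position'],s['ee_rot'],s['qpos'])
```

```text
8.15 [ 0.57526128 -0.13807641  0.12660025] [-2.06997040e-04  1.08353306e-01  9.94112423e-01  9.00498579e-05] [-3.53193428e-01  3.75297482e-01  1.62865087e+00  8.20311613e-05
  1.13808959e+00 -1.70689126e+00]
```

View pics/w2.png

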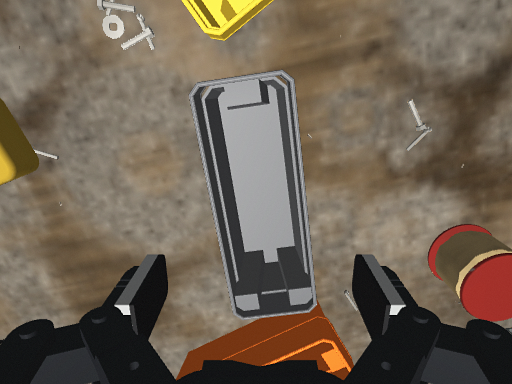

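Emit:
carry_out --moves '[100, 0, 0, 0, 0.146, 100, 0, 0, -2.5, 0, 100, 0, 0, -3, 0, 100, 0, 0, -2.5, 0, 100, 0, 0, -1.3, 0, 100, 0, 0, -0.6, 0, 100, 0, 0, 0, 0, 100, 0, 0, 0, 0, 0, 0, 0, 0, 0, 0, 0, 0, 0, 0]'

```text
clock: 9.2
position: [0.5763, -0.1384, 0.0292]
ee_rot: [0.001, 0.036, 0.999, -0.0]
contact_force: [-0.9, 0.5, -0.2]
width: 0.0625
```

Emit:
carry_out --moves '[0, 0, 0, 0, 0, 0, 0, 0, 0, 0, 0, 0, 0, 0, 0, 0, 0, 0, 2, 0, 0, 0, 0, 3, 0, 0, 0, 0, 3, -0.1, 0, 0, 0, 3, -0.14, 0, 0, 0, 3, -0.14, 0, 0, 0, 1, -0.14, 0, 0, 0, 0, -0.14]'

```text
clock: 10.2
position: [0.5764, -0.1384, 0.1802]
ee_rot: [0.002, 0.36, 0.933, 0.0]
contact_force: [-0.3, 0.3, -2.0]
width: 0.0627
```

Emit:
carry_out --moves '[0, -2, 3.3, 0.5, -0.077, 0, -2, 3.3, 0.5, -0.077, 0, -2.2, 3.3, 0.5, -0.077, 0, -2.2, 3.3, 0.5, -0.077, 0, -2.2, 3.3, 0, -0.077, 0, -2.2, 3.3, 0, -0.077, 0, -2.2, 3.3, 0, -0.077, 0, -2.2, 3.3, 0, -0.077, 0, -2.2, 3.3, 0, -0.077, 0, -2.2, 3.3, 0, -0.077]'

```text
clock: 11.2
position: [0.3579, 0.1929, 0.1977]
ee_rot: [-0.0, 0.683, 0.73, -0.0]
contact_force: [0.1, 0.6, -0.9]
width: 0.0623
```

Emit:
carry_out --moves '[0, 0, 0, 0, 0, 0, 0, 0, 0, 0, 0, 0, 0, 0, 0, 0, 0, 0, 0, 0, 0, 0, 0, 0, 0, 0, 0, 0, 0, 0, 0, 0, 0, 0, 0, 0, 0, 0, 0, 0, 0, 0, 0, 0, 0, 0, 0, 0, 0, 0]'

```text
clock: 12.2
position: [0.3594, 0.1919, 0.1979]
ee_rot: [0.0, 0.682, 0.731, 0.0]
contact_force: [0.6, -0.4, -1.7]
width: 0.0627
```

Run:
```python
from h import *
s=manip.get_state();C=cam('wrist');np.savez('w3.npz',*[np.array(x) for x in C[:3]])
save('wrist','w3.png');print(s['clock'],s['position'],s['ee_rot'],s['qpos'],s['contact_force'])
```

```text
12.2 [0.35943444 0.19190951 0.19785783] [5.38604048e-05 6.81925104e-01 7.31422003e-01 5.54868777e-05] [ 3.19293329e-01  4.43013112e-02  1.88288702e+00 -4.39271562e-05
  1.21425524e+00  2.49295172e-01] [ 0.62136983 -0.41685021 -1.72883899]
```

View pics/w3.png

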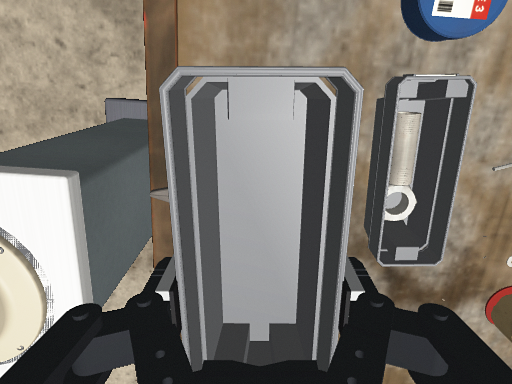

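The held tote fills the middle of the wrist view. The full tote is clear at the right, with its rim at about (389,77), (475,78), (440,265) and (378,264). I'll enlarge it for corner measurements.

Run:
```python
import cv2
b=cv2.imread('pics/raw_w3.png')
cv2.imwrite('pics/c3.png',cv2.resize(b[65:275,355:490],None,fx=2.8,fy=2.8,interpolation=cv2.INTER_CUBIC))
```

```text
(no output)
```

View pics/c3.png

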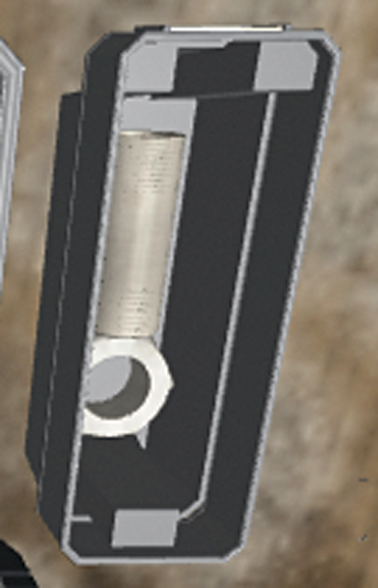

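Run:
```python
from h import *
z=np.load('w3.npz');C=[z[k] for k in z]
P=np.array([ray(C,(355+x/2.8-.3,65+y/2.8-.3),.066) for x,y in[(119.7,31.5),(343,38.6),(240.4,563.2),(60.3,559.6)]])
d=(P[0]+P[1]-P[2]-P[3])/2;w=(P[1]+P[2]-P[0]-P[3])/2
print(P.mean(0),np.linalg.norm(d),np.linalg.norm(w),np.degrees([np.arctan2(d[1],d[0]),np.arctan2(w[1],w[0])]))
s=manip.get_state();_,x,y,_=s['ee_rot'];print('tool x yaw',np.degrees(2*np.arctan2(y,x)),s['position'])
# held rim far corners, held far-end centre
for p in[(163,68),(361,68)]:print(ray(C,p,.235))
```

```text
[0.50122983 0.20043978 0.066     ] 0.1713273431965919 0.06301068112865944 [94.74169117  2.51069799]
tool x yaw 94.01606753540293 [0.35939322 0.19192269 0.1978272 ]
[0.32385192 0.27552153 0.235     ]
[0.3837499  0.27972324 0.235     ]
```

Emit:
carry_out --moves '[0, 3, 0.35, 0, 0.004, 0, 4, 0.4, 0, 0.004, 0, 4, 0, 0, 0, 0, 3.2, 0, 0, 0, 0, 0, 0, -1, 0, 0, 0, 0, -3, 0, 0, 0, 0, -3, 0, 0, 0, 0, -1.5, 0, 0, 0, 0, 0, 0, 0, 0, 0, 0, 0]'

```text
clock: 13.25
position: [0.5012, 0.1995, 0.113]
ee_rot: [-0.0, 0.679, 0.734, -0.0]
contact_force: [0.3, 0.6, -0.6]
width: 0.0626
```

Run:
```python
from h import *
s=manip.get_state();print(s['clock'],s['position'],s['ee_rot'],s['contact_force'])
a=manip.get_image('scene')[:,:,::-1];C=cam('scene');u,v=proj(C,(.5015,.199,.09)).astype(int);print(u,v)
b=manip.get_image('top')[:,:,::-1]
r=lambda x,k:cv2.resize(x,None,fx=k,fy=k,interpolation=cv2.INTER_CUBIC)
cv2.imwrite('pics/c4.png',np.hstack([r(a[v-50:v+50,u-60:u+60],4),r(b[161:261,137:217],4)]))
```

```text
13.25 [0.50115399 0.19953999 0.11296613] [-7.71353659e-05  6.78908401e-01  7.34222969e-01 -9.74148013e-05] [ 0.27355819  0.56329816 -0.62089423]
204 176
```

View pics/c4.png

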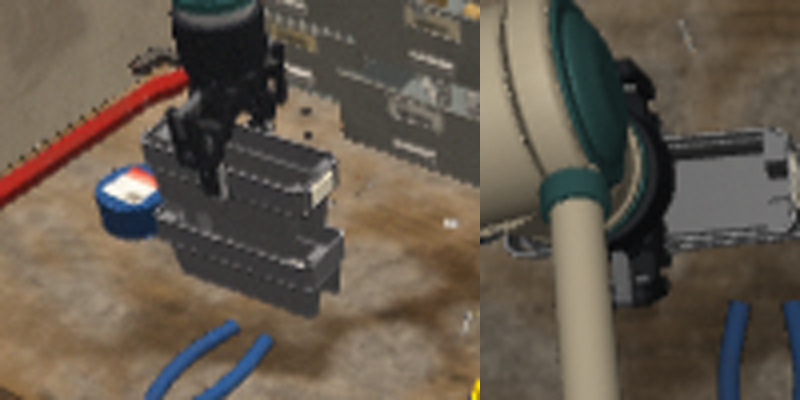

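The scene view shows the held tote squarely above the full one, with its card end now at the right. I'll lower it gently.

Emit:
carry_out --moves '[0, 0, 0, -0.6, 0, 0, 0, 0, -0.6, 0, 0, 0, 0, -0.3, 0, 0, 0, 0, -0.3, 0, 0, 0, 0, -0.2, 0, 0, 0, 0, -0.2, 0, 0, 0, 0, -0.2, 0, 0, 0, 0, 0, 0, 0, 0, 0, 0, 0, 0, 0, 0, 0, 0]'

```text
clock: 14.35
position: [0.5015, 0.1994, 0.0889]
ee_rot: [0.0, 0.679, 0.734, 0.0]
contact_force: [-0.7, -0.4, -1.0]
width: 0.0625
```

Emit:
carry_out --moves '[0, 0, 0, -0.1, 0, 0, 0, 0, -0.1, 0, 0, 0, 0, 0, 0, 0, 0, 0, 0, 0, 0, 0, 0, 0, 0, 0, 0, 0, 0, 0, 0, 0, 0, 0, 0, 0, 0, 0, 0, 0, 0, 0, 0, 0, 0, 0, 0, 0, 0, 0]'

```text
clock: 15.35
position: [0.5015, 0.1995, 0.0871]
ee_rot: [0.0, 0.679, 0.734, 0.0]
contact_force: [-0.1, 0.5, 4.6]
width: 0.0628
```

Light contact (about 5 N) came at the expected seating height. I'll release, rise and back off.

Emit:
carry_out --moves '[100, 0, 0, 0, 0, 100, 0, 0, 0, 0, 100, 0, 0, 0, 0, 100, 0, 0, 0, 0, 100, 0, 0, 1, 0, 100, 0, 0, 2, 0, 100, 0, 0, 3, 0, 100, 0, 0, 3, 0, 100, 0, 0, 3, 0, 100, 0, 0, 2, 0]'

```text
clock: 16.35
position: [0.5022, 0.1996, 0.23]
ee_rot: [0.001, 0.679, 0.734, 0.002]
contact_force: [-0.3, -0.8, -1.0]
width: 0.0852
```

Emit:
carry_out --moves '[100, 0, -3, 0, 0, 100, 0, -4, 0, 0, 100, 0, -4, 0, 0, 100, 0, -4, 0, 0, 100, 0, -4, 0, 0, 100, 0, -3, 0, 0, 100, 0, -3, 0, 0, 100, 0, 0, 0, 0, 100, 0, 0, 0, 0, 100, 0, 0, 0, 0]'

```text
clock: 17.35
position: [0.5013, -0.0498, 0.2272]
ee_rot: [-0.0, 0.679, 0.734, 0.0]
contact_force: [-1.3, 0.5, 1.2]
width: 0.0859
```

Run:
```python
from h import *
s=manip.get_state();print(s['clock'],s['position'],s['contact_force'])
a=manip.get_image('scene')[:,:,::-1];u,v=204,176
b=manip.get_image('top')[:,:,::-1];cv2.imwrite('pics/raw5.png',b)
r=lambda x,k:cv2.resize(x,None,fx=k,fy=k,interpolation=cv2.INTER_CUBIC)
cv2.imwrite('pics/c5.png',np.hstack([r(a[v-40:v+60,u-45:u+45],4),r(b[161:261,130:240],4)]))
```

```text
17.35 [ 0.50133981 -0.04979101  0.22716116] [-1.26051065  0.48675642  1.17307687]
```

View pics/c5.png

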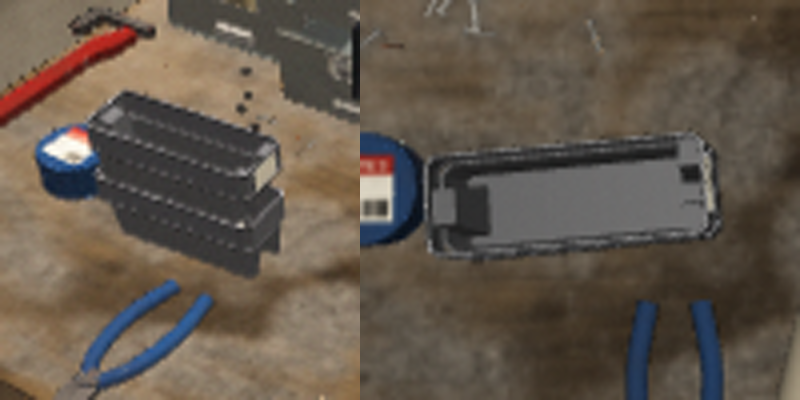

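Run:
```python
from h import *
C=cam('top')
for z in(.124,.094):
    P=np.array([ray(C,(130+(x-360)/4,161+y/4),z) for x,y in[(427,155),(710,132),(720,238),(432,259)]])
    d=(P[0]+P[3]-P[1]-P[2])/2;w=(P[0]+P[1]-P[2]-P[3])/2
    print(z,P.mean(0),np.linalg.norm(d),np.linalg.norm(w),np.degrees(np.arctan2(d[1],d[0])))
manip.sign_off()
```

```text
0.124 [0.49896789 0.19375373 0.124     ] 0.17584391518646764 0.06458364649030905 93.3934837044386
0.094 [0.50105004 0.2003602  0.094     ] 0.18184537666619804 0.06678785279577658 93.3934837044386
the job is handed in; nothing more can be done
```

The empty tote now stands turned end for end on the filled tote, and I handed the job in at about 17 s. The last joint's range does not allow the half turn in one grasp, so I turned it about 82°, set it down, re-gripped it from the other side and turned it the rest.

**Seating:** The tote met a light contact of about 5 N with its underside roughly 58 mm above the bench, which is saddle height.

**Final pictures:**
- The upper tote is level, interlocked and square on the lower one, with its card end reversed.
- The filled tote is upright on the bench, and the flux tin looks in place.
- The gripper is open and clear of everything.

**Alignment:** The top camera puts the upper rim's centre at (0.499, 0.194) and its long axis at 93.4°. For the filled tote it gave (0.501, 0.197) and 94.2° before the move, so the two differ by about 3 mm and 1°. At the 124 mm rim height the measured length is 176 mm against the true 173 mm. A nested height of 94 mm would give 182 mm, so 124 mm fits better.

**Disagreement and what I did not check:**
- The wrist camera had put the filled tote 4 mm further along y than the top camera (0.200). I placed between the two, at (0.5015, 0.1995).
- Measured against that wrist reading, the final offset would be about 7 mm, right at the limit. I trust the top-camera comparison more because it uses the same camera for both totes.
- I did not look at the fittings, the tape measure or the hemp reel again after placing.

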